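Change over an interlocked valve block

TASK

The grey valve block on the bench has two levers that lock each other. Swing the isolator lever (plain black post) anticlockwise, seen from above, until you feel it come up against its rubber stop; that frees the selector lever (ball grip), which you then swing anticlockwise fully round to its own stop. Be gentle: do not drive a lever hard against its stop or force the selector while it is locked, and leave the dish, the timer and the pen where they are.

Things in the scene. Friction and masses are not known exactly. Their poses are not given: they have to be found in the camera images.
- base_plate: Steel foot plate, 118 (x) x 206 (y) x 6 mm, fixed on the bench, under the valve block (housing 112 x 200 mm, top 44 mm above the bench, brass barbs at its y ends). Origin: on the underside, midway between the lever axes; z up, x away from the robot and y left at yaw 0. It carries both rubber stop buffers (hidden, 40 mm from each lever's axis, 8 N per mm); over 20 N on a buffer is too hard.
- isolator_axis (a point): Turning axis (vertical) of the isolator lever, at the block's top, 46 mm above the bench; 45 mm to +y of the plate's origin. Its frame is the plate's.
- isolator_grip (a point): Centre of the isolator's grip: an upright plain black post, 14 mm diameter, 55 mm from the isolator axis on a flat steel arm (13 mm wide, top 62 mm above the bench). Take or push it from 65 to 98 mm above the bench; this point is 76 mm above it. 10 N here beyond friction is 14 N on the buffer and turns the lever 0.04 rad past first touch.
- isolator (a joint): Isolator lever angle, rad, growing anticlockwise from above; at 0 it points 30 deg anticlockwise from the plate's +x. Starts at 0 to 0.2. Its stop comes somewhere from 0.75 to 2.05: the lever sits on its hidden spindle at an angle that differs each time, so it must be felt. Friction up to 2 N at the grip; stays where left. The selector is free only with the isolator at its stop (within 0.05).
- selector_axis (a point): Turning axis (vertical) of the selector lever, at the block's top, 46 mm above the bench; 45 mm to -y of the plate's origin.
- selector_grip (a point): Centre of the selector's grip: an upright round steel stem, 12 mm diameter, with a black 20 mm ball on top (ball centre 92 mm above the bench), 55 mm from the selector axis on a like steel arm (top at 62 mm). This point is on the stem, 74 mm above the bench.
- selector (a joint): Selector lever angle, rad, growing anticlockwise from above; at 0 it points 235 deg anticlockwise from the plate's +x (to the right and toward the robot). Starts at 0 to 0.04; while locked it is blocked at about 0.1; freed, it meets its rubber stop at 0.87. Friction up to 3 N at the grip; stays where left. Over 20 N against the interlock is too hard.
- dish: Loose petri dish, 60 mm diameter, 14 mm high, on the bench to the right (-y) of the block; a bystander. Origin: centre of its underside.
- lab_timer: Loose small white bench timer, 70 x 62 x 18 mm, on the bench to the left (+y) of the block; a bystander. Origin: centre of its underside.
- green_pen: Loose green pen, 145 mm long, 9 mm high, on the bench in front of the block; a bystander. Origin: centre of its underside.

How it is judged:
By the outcome, as a careful person would: the job done as asked, in the order asked, and still so for the second after the job is handed in, with the robot touching nothing.
It also fails if it takes over 72 s, if anything falls off the work surface, if the arm or the gripper's body presses on something with over 40 N, if the wrist force passes 120 N, or if a joint passes its speed limit or range.

ROBOT

A 6-joint arm with a two-finger parallel gripper is mounted at the origin on a cart in front of the work surface, level with it; the furniture and walls round the work are solid. World frame = base frame: x ahead of the robot, y to its left, z up, the work surface at z = 0. Lengths are in m, angles in rad, forces in N, time in s.
With the tool pointing down it reaches from about 0.35 to 0.875 m from the base axis. Payload 15.5 kg.
Tool frame: the origin (TCP) lies midway between the tips of the shut fingers; the grasp point (between the pads) lies 19 mm behind it (arm.hold_point_z is the distance from the TCP to the grasp point, in m); x points along the fingers, y is the direction in which the jaws open and shut, and the axes are right-handed (so a half turn about x gives the same grasp; the last joint's range is limited). The gripper opens to 85 mm and grips with 20 to 120 N. Pads are 22 mm wide; open, the fingers measure 114 mm over their backs; the gripper's body (76 mm by 85 mm) begins 54 mm behind the grasp point. The pads swing forward as they close: fully open they stand 13 mm farther back than shut.
Start: joints at [1.234, 0.494, 1.345, -0, 1.302, -0.096], TCP at [0.15, 0.607, 0.231] pointing down, gripper open.
Joint ranges: [-2.91, 2.91], [-0.82, 2.16], [0.22, 2.67], [-1.22, 4.37], [0.12, 2.79], [-3.08, 3.08]. Speed limits (rad/s): [1.89, 1.89, 2.57, 3.01, 3.01, 3.01].

INTERFACE

Orientations are given as a unit quaternion [x, y, z, w].
In Python, from workcell import arm gives the robot as it stands.
- The arm moves only by the shell command python3 -m crank 'ROWS'. ROWS is JSON, a list of rows, each a list of 5 numbers: the gripper's target within -1 to 1 (shut at 1, half-way at 0, fully open at -1), then the shift along the tool's x, y, z in mm, then the turn about the tool's x in degrees. A call has 1 to 20 rows; each row is the pose to reach, as a shift and turn from the pose commanded when the call began, along the tool's axes at that moment; what a row does not reach only later rows make up. A row lasts 1/12 s, in which the tool goes at most 41.7 mm and 7.16 degrees, less where a joint would pass 70% of its speed; a pose out of reach is approached as far as the arm can. A call with a gripper value outside its range is refused whole. The fingers move at their own pace and stop on an object; the grip force is fixed at half the most. Time passes only in rows, so rows that repeat a pose let the fingers close. It gives the time, the measured TCP pose, the force and the opening at its end, in the units of the state.
- arm.sense(): the state, without advancing time (a new reading comes with each control period).
- arm.camera(name): name is "scene" or "side" or "wrist"; returns a dict with "img" (480x640x3 uint8, red, green, blue), "fx", "fy", "cx", "cy" (pixels), "cam_to_world" (4x4, takes a point from camera to world coordinates); the wrist camera has in their place "mount" (4x4, takes a point from camera to tool coordinates, whose origin is the TCP and whose axes are the tool frame's). Camera axes: x right, y up, looking along -z (the intrinsics and any distortion apply to the point x, -y, -z); pixel columns grow to the right and rows downward; lengths in m; the calibration is good to about 2 mm. A picture is of the moment at which its call begins: read the wrist's pose just before it. There is no depth.
- arm.close_job(): hands the job in, once; it reports no verdict.
Trained networks look in a picture, given as the dict that the camera call returned (one of the last four; its "shot" number tells which), for a name from the list of things; names that differ only in an ending like _2 or _b are one class to them, and where a whole thing is asked for, a point or a joint stands for the part that bears it (a point fixed in the world has none). Each returns a list of dicts, best first, with "p" (0 to 1); they miss things now and then, are a little off and sometimes report something else, mostly with a low value. They report only what shows in the picture. A call takes as long as a camera call.
- arm.trace(query, picture): "pixels" (480x640 bool, what is visible of it).
- arm.pinpoint(query, picture): "location" ([x, y, z] in m, in the coordinates of the camera as it stood for that picture, good to about 4 mm: a listed point, or the origin of a listed thing).
The state is a dict: "t": time; "q": joint angles; "qd": joint speeds; "tau": joint torques, N m; "position": TCP position; "tool_rot": TCP orientation; "ft_force": force on the tool from outside, world axes, zero at the start; "wrist_torque": the same for the moment, N m; "width": finger opening in m.
Only numpy, scipy, OpenCV 4.12 (cv2) and the standard library are available. Lean on these libraries where they do the work, as an engineer would, in place of code of your own. Each camera call takes 0.05 s, during which the arm holds its last target. There are 200 camera calls.

## Working session

There is one attempt and no reset: what is moved stays moved. The work goes in short steps, Python scripts to look and compute and a shell command to move; the robot and the scene stay as the last step left them, time stands still between calls to the robot, and variables do not carry over. Pictures are saved under pics/ and viewed, on a budget of 10 in all, crops included, one or two more only if the job needs it, and the job is handed in when it is done.

```bash
mkdir -p pics
cat > h.py <<'E'
import numpy as np,cv2
from workcell import arm
from scipy.spatial.transform import Rotation as R
def pts(cam,names):
    s=arm.sense();c=arm.camera(cam)
    if cam=="wrist":
        T=np.eye(4);T[:3,:3]=R.from_quat(s["tool_rot"]).as_matrix();T[:3,3]=s["position"];T=T@c["mount"]
    else:T=np.array(c["cam_to_world"])
    o={}
    for n in names:
        r=arm.pinpoint(n,c)
        if r:
            o[n]=(T@np.r_[r[0]["location"],1])[:3];print(cam,n,o[n].round(4),round(r[0]["p"],2))
        else:print(cam,n,"none")
    return c,o
E
python3 - <<'E'
from h import *
N=["base_plate","isolator_axis","isolator_grip","selector_axis","selector_grip","dish","lab_timer","green_pen"]
for k in("scene","side"):
    c,o=pts(k,N);cv2.imwrite(f"pics/{k}0.png",c["img"][:,:,::-1])
s=arm.sense();print(s);print(R.from_quat(s["tool_rot"]).as_matrix().round(3))
E
```

```text
scene base_plate [ 0.477  -0.1489  0.0021] 0.59
scene isolator_axis none
scene isolator_grip [ 0.373  -0.1239 -0.0043] 0.64
scene selector_axis none
scene selector_grip [ 0.4366 -0.2315  0.0764] 0.61
scene dish [ 0.4878 -0.329  -0.001 ] 0.98
scene lab_timer [ 4.554e-01  6.000e-02 -1.000e-04] 0.91
scene green_pen [ 0.3711 -0.127  -0.0008] 0.55
side base_plate none
side isolator_axis none
side isolator_grip [ 0.5262 -0.0698  0.0741] 0.9
side selector_axis none
side selector_grip [ 0.4388 -0.2302  0.0726] 0.64
side dish [ 0.4815 -0.324   0.0011] 0.6
side lab_timer [ 0.4519  0.0524 -0.0029] 0.9
side green_pen [ 0.3755 -0.1246 -0.0034] 0.49
{'t': 0.9, 'q': array([ 1.23346430e+00,  4.93599917e-01,  1.34550104e+00,  2.79892927e-05,
        1.30247225e+00, -9.54603462e-02]), 'qd': array([ 9.54483267e-05, -1.65374366e-04,  1.21877999e-04, -6.93878723e-04,
        4.49091983e-04,  2.19579930e-03]), 'tau': array([ 9.39420461e-04, -8.81997371e+01, -3.84289563e+01,  6.97560290e-05,
        4.79264236e-04,  3.66238964e-05]), 'position': array([0.14966774, 0.6068262 , 0.23127666]), 'tool_rot': array([ 0.08531763,  0.70194972, -0.0853001 ,  0.70193403]), 'ft_force': array([ 0.04724659,  0.95949496, -1.05218521]), 'wrist_torque': array([0.02406831, 0.00384688, 0.03084587]), 'width': 0.08519516967099998}
[[-0.     0.24   0.971]
 [ 0.     0.971 -0.24 ]
 [-1.     0.    -0.   ]]
```

View pics/scene0.png

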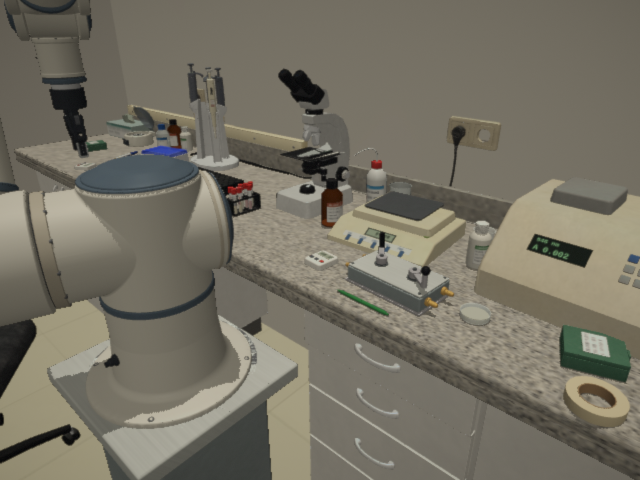

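View pics/side0.png

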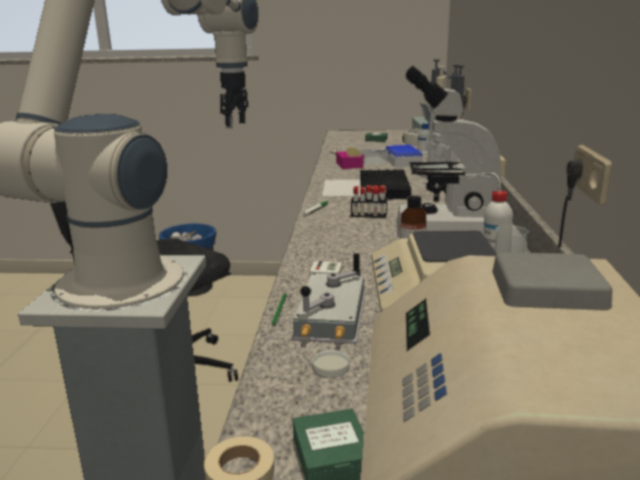

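The scene view shows the block at about (398,280), with the isolator post at (382,242) and the selector ball at (425,271). The balance stands close behind it. The side view agrees. Next I'll move the wrist camera above the block.

```bash
python3 -m crank '[[-1,-80,0,0,0],[-1,-120,-20,20,0],[-1,-120,-296,290,0],[-1,-120,-296,290,0],[-1,-120,-296,290,0],[-1,-120,-296,290,0],[-1,-120,-296,290,0],[-1,-120,-296,290,0],[-1,-120,-296,290,0],[-1,-120,-296,290,0],[-1,-120,-296,290,0],[-1,-120,-296,290,0],[-1,-120,-640,400,0],[-1,-120,-640,400,0],[-1,-120,-640,400,0],[-1,-120,-640,400,0],[-1,-120,-640,400,0],[-1,-120,-640,400,0],[-1,-120,-640,400,0],[-1,-120,-640,400,0]]'
python3 - <<'E'
from h import *
N=["base_plate","isolator_axis","isolator_grip","selector_axis","selector_grip"]
c,o=pts("wrist",N);cv2.imwrite("pics/w1.png",c["img"][:,:,::-1]);print(np.array(c["mount"]).round(3),c["fx"],c.get("dist"),c.keys())
E
```

```text
t: 2.57
position: [0.3824, -0.0842, 0.3516]
tool_rot: [0.085, 0.702, -0.085, 0.702]
ft_force: [1.5, -0.1, -0.4]
width: 0.0854
wrist base_plate [ 0.4867 -0.3282  0.0013] 0.42
wrist isolator_axis none
wrist isolator_grip [ 0.5239 -0.0673  0.0803] 0.69
wrist selector_axis [ 0.5254 -0.0678  0.0783] 0.44
wrist selector_grip [ 0.4421 -0.2344  0.0761] 0.79
[[-0.001  0.325 -0.946 -0.143]
 [ 1.     0.001 -0.001  0.001]
 [ 0.    -0.946 -0.325 -0.083]
 [ 0.     0.     0.     1.   ]] 429.83691922752143 None dict_keys(['img', 'fx', 'fy', 'cx', 'cy', 'mount', 'shot'])
```

View pics/w1.png

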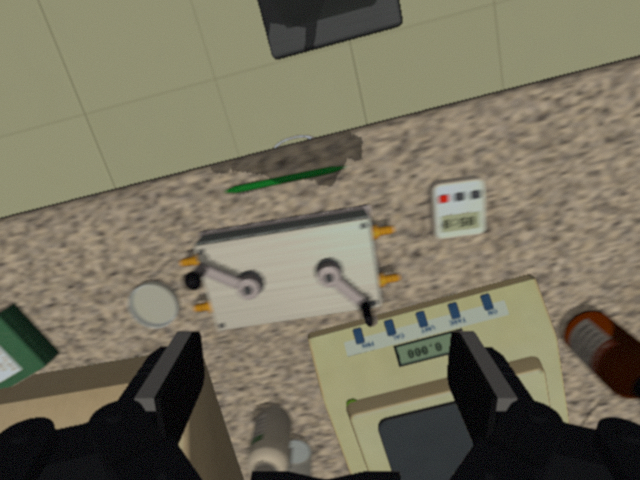

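The wrist view shows the housing top with corners near (198,240), (370,210), (381,297) and (218,328). The isolator hub is at (329,271) with its post at (368,315), and the selector hub is at (249,287) with its ball at (193,281).

```bash
cat >> h.py <<'E'
def ray(T,c,u,v,z):
    d=T[:3,:3]@np.array([(u-c["cx"])/c["fx"],-(v-c["cy"])/c["fy"],-1]);return T[:3,3]+d*(z-T[2,3])/d[2]
def Tw(c,s):
    T=np.eye(4);T[:3,:3]=R.from_quat(s["tool_rot"]).as_matrix();T[:3,3]=s["position"];return T@c["mount"]
E
python3 - <<'E'
from h import *
s=arm.sense();c=arm.camera("wrist");T=Tw(c,s);print(s["position"])
for n,u,v,z in[("c1",198,244,.044),("c2",367,212,.044),("c3",381,297,.044),("c4",218,328,.044),("iso",329,271,.064),("sel",249,287,.064),("postTop",367,318,.098),("ball",193,281,.092),("bal",312,340,.06),("bal2",530,277,.06),("brass",388,231,.02),("brass",398,279,.02)]:print(n,ray(T,c,u,v,z).round(4))
m=np.zeros((480,640),bool)
r=arm.trace("base_plate",c);print([(x["p"],x["pixels"].sum()) for x in r])
cv2.imwrite("pics/w2.png",cv2.resize(c["img"][190:350,150:420,::-1],None,fx=2.9,fy=2.9,interpolation=cv2.INTER_CUBIC))
for k in("isolator_grip","selector_grip"):
    for x in arm.pinpoint(k,c):print(k,(T@np.r_[x["location"],1])[:3].round(4),x["p"])
E
```

```text
[ 0.38273568 -0.08135868  0.3512933 ]
c1 [ 0.4162 -0.2337  0.044 ]
c2 [ 0.4253 -0.0445  0.044 ]
c3 [ 0.5282 -0.0499  0.044 ]
c4 [ 0.5216 -0.2456  0.044 ]
iso [ 0.4743 -0.0988  0.064 ]
sel [ 0.4716 -0.1883  0.064 ]
postTop [ 0.5211 -0.07    0.098 ]
ball [ 0.4405 -0.2335  0.092 ]
bal [ 0.5548 -0.1386  0.06  ]
bal2 [0.5356 0.1133 0.06  ]
brass [ 0.4598 -0.0248  0.02  ]
brass [ 0.5218 -0.0247  0.02  ]
[(0.57, np.int64(822)), (0.24, np.int64(3262))]
isolator_grip [ 0.5243 -0.0669  0.081 ] 0.94
selector_grip [ 0.4416 -0.2336  0.0754] 0.9
```

View pics/w2.png

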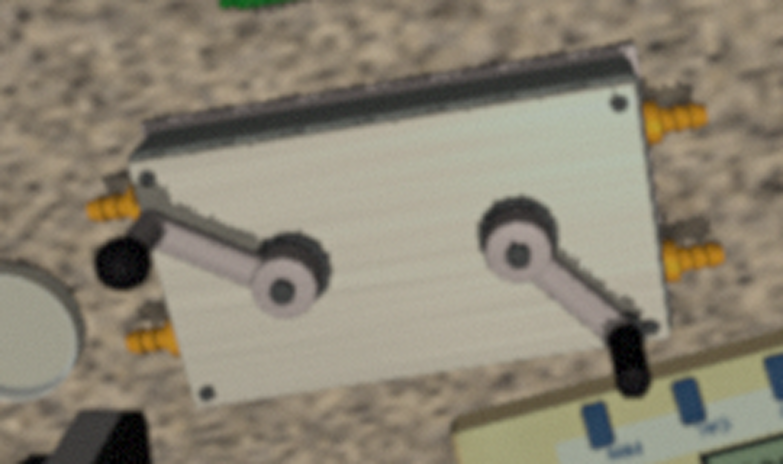

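```bash
python3 -m crank '[[-1,60,46,132,134.5],[-1,60,46,132,134.5],[-1,60,46,132,134.5],[-1,60,46,132,134.5],[-1,60,46,132,134.5],[-1,60,46,132,134.5],[-1,60,46,132,134.5],[-1,60,46,132,134.5],[0.4,60,46,132,134.5],[0.4,60,46,132,134.5],[0.4,100,46,132,134.5],[0.4,140,46,132,134.5],[0.4,150,46,132,134.5],[0.4,150,46,132,134.5],[0.4,150,46,132,134.5],[0.4,150,46,132,134.5],[0.4,150,46,132,134.5],[0.4,150,46,132,134.5],[0.4,150,46,132,134.5],[0.4,150,46,132,134.5]]'
python3 - <<'E'
from h import *
c,o=pts("wrist",["isolator_grip","selector_grip"]);cv2.imwrite("pics/w3.png",c["img"][:,:,::-1])
s=arm.sense();print(s["q"].round(2));print(R.from_quat(s["tool_rot"]).as_matrix().round(3),s["position"],s["width"],s["ft_force"])
E
```

```text
t: 4.73
position: [0.5222, -0.0682, 0.2013]
tool_rot: [0.681, 0.192, -0.681, 0.192]
ft_force: [-0.3, 0.0, -0.5]
width: 0.0253
wrist isolator_grip [ 0.523  -0.0692  0.0789] 0.59
wrist selector_grip none
[-0.24  0.39  1.63 -0.    1.13  0.77]
[[ 0.     0.529 -0.849]
 [-0.    -0.849 -0.529]
 [-1.     0.    -0.   ]] [ 0.52210357 -0.06856912  0.20130358] 0.025528419938433577 [ 0.40405926 -0.35137173 -0.55497254]
```

View pics/w3.png

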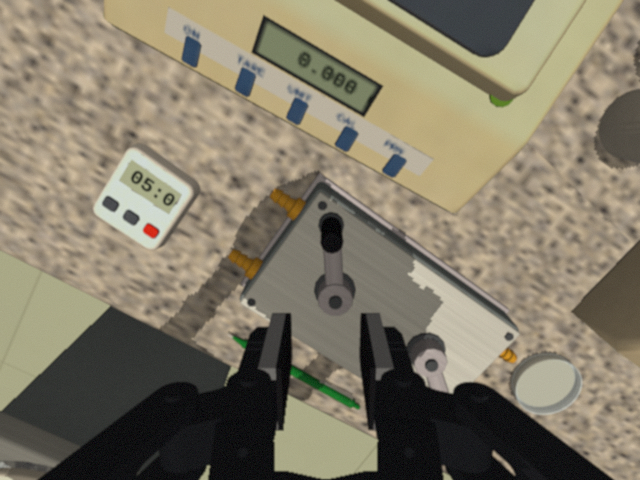

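Run:
```python
from h import *
s=arm.sense();c=arm.camera("wrist");T=Tw(c,s);print(c["cx"],c["cy"])
M=R.from_quat(s["tool_rot"]).as_matrix()
for n,u,v,z in[("hub",335,301,.066),("selhub",431,362,.066),("post",331,233,.098),("postbase",333,222,.07),("bal",455,213,.0),("bal",105,15,.02),("gapL",291,315,.203),("gapR",361,315,.203)]:
    p=ray(T,c,u,v,z);print(n,p.round(4),(M.T@(p-s["position"])*1000).round(1))
```

```text
325.37716792528425 246.2680330318552
hub [ 0.4811 -0.102   0.066 ] [135.3   6.7  52.5]
selhub [ 0.4764 -0.1907  0.066 ] [135.3  79.5 103.4]
post [ 0.5309 -0.0669  0.098 ] [103.3   3.2  -8.4]
postbase [ 0.5309 -0.0688  0.07  ] [131.3   4.9  -7.4]
bal [ 0.5747 -0.1617  0.    ] [201.3 106.8   4.6]
bal [0.5607 0.1308 0.02  ] [ 181.3 -148.8 -138.2]
gapL [ 0.5231 -0.0529  0.203 ] [ -1.7 -12.8  -9.1]
gapR [ 0.5368 -0.0748  0.203 ] [-1.7 13.  -9.1]
```

```bash
python3 -m crank '[[0.2,20,2,-3,0],[0.2,50,2,-3,0],[0.2,80,2,-3,0],[0.2,95,2,-3,0],[0.2,105,2,-3,0],[0.2,115,2,-3,0],[0.2,125,2,-3,0],[0.2,133,2,-3,0],[0.2,133,2,-3,0],[0.2,133,2,-3,0],[0.2,133,2,-3,0]]'
python3 - <<'E'
from h import *
for k in range(1):
    s=arm.sense();c=arm.camera("wrist");cv2.imwrite("pics/w4.png",c["img"][:,:,::-1])
print(s["ft_force"],s["wrist_torque"])
E
```

```text
t: 5.85
position: [0.526, -0.0693, 0.0688]
tool_rot: [0.681, 0.193, -0.68, 0.193]
ft_force: [-0.3, -0.5, -0.0]
width: 0.0342
[-0.26291156 -0.46471155 -0.02486554] [0.04805071 0.00655359 0.00074118]
```

View pics/w4.png

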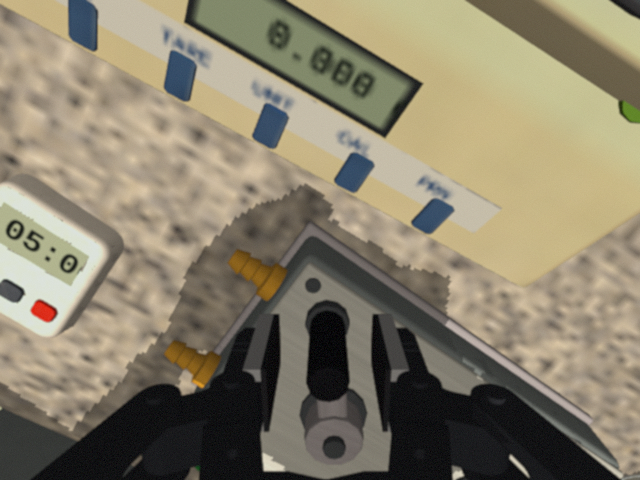

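The post sits centred between the pads, at about (328,350). I'll swing through the range where the stop can't be, about 0.54 rad, with the pads straddling the post.

```bash
python3 -m crank '[[0.2,0,-3.4,0.1,-3.44],[0.2,0,-6.8,0.4,-6.88],[0.2,0,-10.2,0.9,-10.31],[0.2,0,-13.6,1.6,-13.75],[0.2,0,-16.8,2.5,-17.19],[0.2,0,-20.1,3.7,-20.63],[0.2,0,-23.2,5.0,-24.06],[0.2,0,-26.3,6.4,-27.5],[0.2,0,-29.3,8.1,-30.94],[0.2,0,-29.3,8.1,-30.94],[0.2,0,-29.3,8.1,-30.94]]'
cat > chk.py <<'E'
# prints tangential push force (tool axes) ; exit 1 if over limit
import sys
from h import *
f=[];M=R.from_quat(arm.sense()["tool_rot"]).as_matrix()
f=M.T@np.array(arm.sense()["ft_force"])
a=np.arctan2(-M[1,2],-M[0,2])
print("t",round(arm.sense()["t"],2),"f tool",f.round(1),"tool ang",round(float(a),3));sys.exit(int(abs(f[1])>float(sys.argv[1])))
E
python3 chk.py 9
python3 - <<'E'
from h import *
c,o=pts("wrist",["isolator_grip"]);cv2.imwrite("pics/w5.png",c["img"][:,:,::-1])
E
```

```text
t: 6.82
position: [0.5036, -0.0486, 0.0688]
tool_rot: [0.605, 0.367, -0.604, 0.367]
ft_force: [0.1, 0.1, -0.5]
width: 0.0342
t 6.82 f tool [ 0.5  0.1 -0.1] tool ang 1.091
wrist isolator_grip [ 0.512  -0.0547  0.0811] 0.87
```

View pics/w5.png

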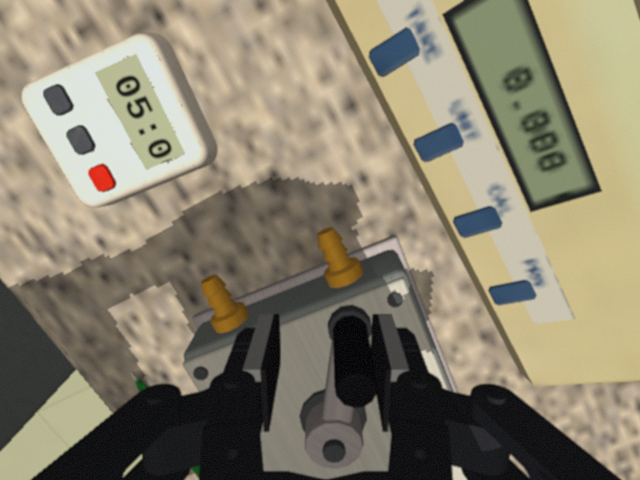

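The post now rests against the trailing pad at about (355,360) and the lever is turning freely. I'll go 0.2 rad more, then take small felt steps, each checked before the next.

```bash
python3 -m crank '[[0.2,0,-2.9,0.1,-2.87],[0.2,0,-5.7,0.3,-5.73],[0.2,0,-8.5,0.6,-8.6],[0.2,0,-11.3,1.1,-11.46],[0.2,0,-11.3,1.1,-11.46],[0.2,0,-11.3,1.1,-11.46]]' >/dev/null; python3 chk.py 4 &&
python3 -m crank '[[0.2,0,-1.7,0,-1.72],[0.2,0,-1.7,0,-1.72],[0.2,0,-1.7,0,-1.72]]' >/dev/null && python3 chk.py 4 &&
python3 -m crank '[[0.2,0,-1.7,0,-1.72],[0.2,0,-1.7,0,-1.72],[0.2,0,-1.7,0,-1.72]]' >/dev/null && python3 chk.py 4 &&
python3 -m crank '[[0.2,0,-1.7,0,-1.72],[0.2,0,-1.7,0,-1.72],[0.2,0,-1.7,0,-1.72]]' >/dev/null && python3 chk.py 4 &&
python3 -m crank '[[0.2,0,-1.7,0,-1.72],[0.2,0,-1.7,0,-1.72],[0.2,0,-1.7,0,-1.72]]' >/dev/null && python3 chk.py 4 &&
python3 -m crank '[[0.2,0,-1.7,0,-1.72],[0.2,0,-1.7,0,-1.72],[0.2,0,-1.7,0,-1.72]]' >/dev/null && python3 chk.py 4 &&
python3 -m crank '[[0.2,0,-1.7,0.1,-1.72],[0.2,0,-1.7,0.1,-1.72],[0.2,0,-1.7,0.1,-1.72]]' >/dev/null && python3 chk.py 4 &&
python3 -m crank '[[0.2,0,-1.7,0,-1.72],[0.2,0,-1.7,0,-1.72],[0.2,0,-1.7,0,-1.72]]' >/dev/null && python3 chk.py 4 &&
python3 -m crank '[[0.2,0,-1.7,0.1,-1.72],[0.2,0,-1.7,0.1,-1.72],[0.2,0,-1.7,0.1,-1.72]]' >/dev/null && python3 chk.py 4
```

```text
t 7.42 f tool [0.3 0.8 0. ] tool ang 1.29
t 7.67 f tool [ 0.  -0.   0.2] tool ang 1.32
t 7.92 f tool [-0.9  1.  -1.7] tool ang 1.35
t 8.17 f tool [-0.8  1.1 -0.5] tool ang 1.381
t 8.42 f tool [0.2 0.7 0.5] tool ang 1.411
t 8.67 f tool [-1.1  0.6 -0.4] tool ang 1.441
t 8.92 f tool [-0.2 -0.  -0.1] tool ang 1.471
t 9.17 f tool [-1.   0.7  0. ] tool ang 1.501
t 9.42 f tool [-0.6  1.  -0.3] tool ang 1.531
```

```bash
python3 -m crank '[[0.2,0,-1.7,0,-1.72],[0.2,0,-1.7,0,-1.72],[0.2,0,-1.7,0,-1.72]]' >/dev/null && python3 chk.py 4 &&
python3 -m crank '[[0.2,0,-1.7,0,-1.72],[0.2,0,-1.7,0,-1.72],[0.2,0,-1.7,0,-1.72]]' >/dev/null && python3 chk.py 4 &&
python3 -m crank '[[0.2,0,-1.7,0.1,-1.72],[0.2,0,-1.7,0.1,-1.72],[0.2,0,-1.7,0.1,-1.72]]' >/dev/null && python3 chk.py 4 &&
python3 -m crank '[[0.2,0,-1.7,0,-1.72],[0.2,0,-1.7,0,-1.72],[0.2,0,-1.7,0,-1.72]]' >/dev/null && python3 chk.py 4 &&
python3 -m crank '[[0.2,0,-1.7,0,-1.72],[0.2,0,-1.7,0,-1.72],[0.2,0,-1.7,0,-1.72]]' >/dev/null && python3 chk.py 4 &&
python3 -m crank '[[0.2,0,-1.7,0.1,-1.72],[0.2,0,-1.7,0.1,-1.72],[0.2,0,-1.7,0.1,-1.72]]' >/dev/null && python3 chk.py 4 &&
python3 -m crank '[[0.2,0,-1.7,0,-1.72],[0.2,0,-1.7,0,-1.72],[0.2,0,-1.7,0,-1.72]]' >/dev/null && python3 chk.py 4 &&
python3 -m crank '[[0.2,0,-1.7,0,-1.72],[0.2,0,-1.7,0,-1.72],[0.2,0,-1.7,0,-1.72]]' >/dev/null && python3 chk.py 4 &&
python3 -m crank '[[0.2,0,-1.7,0.1,-1.72],[0.2,0,-1.7,0.1,-1.72],[0.2,0,-1.7,0.1,-1.72]]' >/dev/null && python3 chk.py 4 &&
python3 -m crank '[[0.2,0,-1.7,0,-1.72],[0.2,0,-1.7,0,-1.72],[0.2,0,-1.7,0,-1.72]]' >/dev/null && python3 chk.py 4 &&
python3 -m crank '[[0.2,0,-1.7,0,-1.72],[0.2,0,-1.7,0,-1.72],[0.2,0,-1.7,0,-1.72]]' >/dev/null && python3 chk.py 4 &&
python3 -m crank '[[0.2,0,-1.7,0.1,-1.72],[0.2,0,-1.7,0.1,-1.72],[0.2,0,-1.7,0.1,-1.72]]' >/dev/null && python3 chk.py 4
python3 - <<'E'
from h import *
pts("wrist",["isolator_grip"]);pts("side",["isolator_grip"]);print(arm.sense()["position"])
E
```

```text
t 9.67 f tool [-0.7 -0.1  0.3] tool ang 1.561
t 9.92 f tool [-1.1  0.6 -0.7] tool ang 1.591
t 10.17 f tool [-0.3  0.2  0.7] tool ang 1.621
t 10.42 f tool [-1.2  1.3  0.5] tool ang 1.651
t 10.67 f tool [-0.6  0.1  0.3] tool ang 1.681
t 10.92 f tool [0.1 0.6 0.2] tool ang 1.711
t 11.17 f tool [ 0.1 -0.   0.1] tool ang 1.741
t 11.42 f tool [-0.7  0.5 -0.2] tool ang 1.771
t 11.67 f tool [-0.6 -0.1  0.2] tool ang 1.801
t 11.92 f tool [-0.   0.9  0.8] tool ang 1.831
t 12.17 f tool [-1.   0.4  0. ] tool ang 1.861
t 12.42 f tool [1.  0.3 0.5] tool ang 1.891
wrist isolator_grip [ 0.47   -0.0464  0.0783] 0.62
side isolator_grip [ 0.474  -0.049   0.0745] 0.56
[ 0.45934836 -0.04508372  0.06826502]
```

```bash
python3 -m crank '[[0.2,0,-1.7,0,-1.72],[0.2,0,-1.7,0,-1.72],[0.2,0,-1.7,0,-1.72]]' >/dev/null && python3 chk.py 4 &&
python3 -m crank '[[0.2,0,-1.7,0,-1.72],[0.2,0,-1.7,0,-1.72],[0.2,0,-1.7,0,-1.72]]' >/dev/null && python3 chk.py 4 &&
python3 -m crank '[[0.2,0,-1.7,0.1,-1.72],[0.2,0,-1.7,0.1,-1.72],[0.2,0,-1.7,0.1,-1.72]]' >/dev/null && python3 chk.py 4 &&
python3 -m crank '[[0.2,0,-1.7,0,-1.72],[0.2,0,-1.7,0,-1.72],[0.2,0,-1.7,0,-1.72]]' >/dev/null && python3 chk.py 4 &&
python3 -m crank '[[0.2,0,-1.7,0,-1.72],[0.2,0,-1.7,0,-1.72],[0.2,0,-1.7,0,-1.72]]' >/dev/null && python3 chk.py 4 &&
python3 -m crank '[[0.2,0,-1.7,0.1,-1.72],[0.2,0,-1.7,0.1,-1.72],[0.2,0,-1.7,0.1,-1.72]]' >/dev/null && python3 chk.py 4 &&
python3 -m crank '[[0.2,0,-1.7,0,-1.72],[0.2,0,-1.7,0,-1.72],[0.2,0,-1.7,0,-1.72]]' >/dev/null && python3 chk.py 4 &&
python3 -m crank '[[0.2,0,-1.7,0,-1.72],[0.2,0,-1.7,0,-1.72],[0.2,0,-1.7,0,-1.72]]' >/dev/null && python3 chk.py 4 &&
python3 -m crank '[[0.2,0,-1.7,0.1,-1.72],[0.2,0,-1.7,0.1,-1.72],[0.2,0,-1.7,0.1,-1.72]]' >/dev/null && python3 chk.py 4 &&
python3 -m crank '[[0.2,0,-1.7,0,-1.72],[0.2,0,-1.7,0,-1.72],[0.2,0,-1.7,0,-1.72]]' >/dev/null && python3 chk.py 4 &&
python3 -m crank '[[0.2,0,-1.7,0,-1.72],[0.2,0,-1.7,0,-1.72],[0.2,0,-1.7,0,-1.72]]' >/dev/null && python3 chk.py 4 &&
python3 -m crank '[[0.2,0,-1.7,0.1,-1.72],[0.2,0,-1.7,0.1,-1.72],[0.2,0,-1.7,0.1,-1.72]]' >/dev/null && python3 chk.py 4
python3 - <<'E'
from h import *
pts("wrist",["isolator_grip"]);pts("side",["isolator_grip"]);print(arm.sense()["position"])
E
```

```text
t 12.87 f tool [0.5 0.2 0.5] tool ang 1.922
t 13.12 f tool [-0.9  0.8  0.2] tool ang 1.951
t 13.37 f tool [-0.2  0.5  0.1] tool ang 1.981
t 13.62 f tool [-0.4  0.   1. ] tool ang 2.011
t 13.87 f tool [-0.3  0.5 -0.2] tool ang 2.041
t 14.12 f tool [0.3 0.1 0.4] tool ang 2.071
t 14.37 f tool [-0.4  1.7  0.8] tool ang 2.101
t 14.62 f tool [-0.3 -0.  -0.4] tool ang 2.131
t 14.87 f tool [-0.2 -0.7  0.1] tool ang 2.161
t 15.12 f tool [0.  1.1 0.8] tool ang 2.191
t 15.37 f tool [-0.8  0.   0.4] tool ang 2.221
t 15.62 f tool [-0.8  1.1  0.8] tool ang 2.251
wrist isolator_grip [ 0.4516 -0.0484  0.0772] 0.67
side isolator_grip [ 0.4563 -0.0568  0.0727] 0.74
[ 0.44158901 -0.05491675  0.06825862]
```

```bash
python3 -m crank '[[0.2,0,-1.7,0,-1.72],[0.2,0,-1.7,0,-1.72],[0.2,0,-1.7,0,-1.72]]' >/dev/null && python3 chk.py 4 &&
python3 -m crank '[[0.2,0,-1.7,0,-1.72],[0.2,0,-1.7,0,-1.72],[0.2,0,-1.7,0,-1.72]]' >/dev/null && python3 chk.py 4 &&
python3 -m crank '[[0.2,0,-1.7,0.1,-1.72],[0.2,0,-1.7,0.1,-1.72],[0.2,0,-1.7,0.1,-1.72]]' >/dev/null && python3 chk.py 4 &&
python3 -m crank '[[0.2,0,-1.7,0,-1.72],[0.2,0,-1.7,0,-1.72],[0.2,0,-1.7,0,-1.72]]' >/dev/null && python3 chk.py 4 &&
python3 -m crank '[[0.2,0,-1.7,0,-1.72],[0.2,0,-1.7,0,-1.72],[0.2,0,-1.7,0,-1.72]]' >/dev/null && python3 chk.py 4 &&
python3 -m crank '[[0.2,0,-1.7,0.1,-1.72],[0.2,0,-1.7,0.1,-1.72],[0.2,0,-1.7,0.1,-1.72]]' >/dev/null && python3 chk.py 4 &&
python3 -m crank '[[0.2,0,-1.7,0,-1.72],[0.2,0,-1.7,0,-1.72],[0.2,0,-1.7,0,-1.72]]' >/dev/null && python3 chk.py 4 &&
python3 -m crank '[[0.2,0,-1.7,0,-1.72],[0.2,0,-1.7,0,-1.72],[0.2,0,-1.7,0,-1.72]]' >/dev/null && python3 chk.py 4 &&
python3 -m crank '[[0.2,0,-1.7,0.1,-1.72],[0.2,0,-1.7,0.1,-1.72],[0.2,0,-1.7,0.1,-1.72]]' >/dev/null && python3 chk.py 4 &&
python3 -m crank '[[0.2,0,-1.7,0,-1.72],[0.2,0,-1.7,0,-1.72],[0.2,0,-1.7,0,-1.72]]' >/dev/null && python3 chk.py 4 &&
python3 -m crank '[[0.2,0,-1.7,0,-1.72],[0.2,0,-1.7,0,-1.72],[0.2,0,-1.7,0,-1.72]]' >/dev/null && python3 chk.py 4 &&
python3 -m crank '[[0.2,0,-1.7,0.1,-1.72],[0.2,0,-1.7,0.1,-1.72],[0.2,0,-1.7,0.1,-1.72]]' >/dev/null && python3 chk.py 4
python3 - <<'E'
from h import *
pts("wrist",["isolator_grip"]);pts("side",["isolator_grip"]);print(arm.sense()["position"])
E
```

```text
t 16.07 f tool [ 0.1  0.1 -0.1] tool ang 2.282
t 16.32 f tool [-0.3  0.6 -0.8] tool ang 2.312
t 16.57 f tool [ 0.2 -0.2 -0.1] tool ang 2.341
t 16.82 f tool [-0.3  0.1  1.1] tool ang 2.371
t 17.07 f tool [ 0.7  1.1 -0.5] tool ang 2.401
t 17.32 f tool [-0.5  1.3 -0.4] tool ang 2.431
t 17.57 f tool [0.4 4.6 0.4] tool ang 2.461
wrist isolator_grip [ 0.4455 -0.0592  0.077 ] 0.91
side isolator_grip [ 0.4489 -0.0608  0.0756] 0.66
[ 0.43345736 -0.06333378  0.06829786]
```

```bash
python3 -m crank '[[0.2,0,0,0,0],[0.2,0,0,0,0]]' >/dev/null; python3 chk.py 9 &&
python3 -m crank '[[0.2,0,-0.6,0,-0.6],[0.2,0,-0.6,0,-0.6],[0.2,0,-0.6,0,-0.6]]' >/dev/null; python3 chk.py 9; python3 -m crank '[[0.2,0,0,0,0]]' >/dev/null; python3 chk.py 9
```

```text
t 17.93 f tool [1.1 5.6 0.4] tool ang 2.463
t 18.18 f tool [1.  6.6 0.1] tool ang 2.473
t 18.27 f tool [1.4 6.6 0.6] tool ang 2.473
```

The stop is felt: about 6.6 N and steady, rising with each step. That is roughly 0.02–0.03 rad onto the rubber. I'll back off, lift, and go above the selector with the tool's z axis pointing outward.

```bash
python3 -m crank '[[0.2,0,4,0,0],[0.2,0,9,0,0],[0.2,-40,9,0,0],[0.2,-80,9,0,0],[0.2,-120,9,0,0],[0.2,-130,9,0,0],[0.1,-130,-129,110,88.7],[0.1,-130,-129,110,88.7],[0.1,-130,-129,110,88.7],[0.1,-130,-129,110,88.7],[0.1,-130,-129,110,88.7],[0.1,-130,-129,110,88.7],[0.1,-130,-129,110,88.7],[0.1,-130,-129,110,88.7],[0.1,-130,-129,110,88.7],[0.1,-130,-129,110,88.7],[0.1,-130,-129,110,88.7],[0.1,-130,-129,110,88.7],[0.1,-130,-129,110,88.7],[0.1,-130,-129,110,88.7]]'
python3 -m crank '[[0.1,0,0,0,0],[0.1,0,0,0,0]]'
python3 - <<'E'
from h import *
c,o=pts("wrist",["isolator_grip","selector_grip"]);cv2.imwrite("pics/w6.png",c["img"][:,:,::-1])
pts("side",["isolator_grip","selector_grip"])
s=arm.sense();print(R.from_quat(s["tool_rot"]).as_matrix().round(3)[:,1:],s["position"],s["ft_force"],c["cx"])
E
```

```text
t: 19.93
position: [0.4393, -0.233, 0.1982]
tool_rot: [-0.633, -0.315, 0.633, -0.315]
ft_force: [-0.2, -0.3, -0.3]
width: 0.0382
t: 20.1
position: [0.4393, -0.2331, 0.1982]
tool_rot: [-0.632, -0.316, 0.632, -0.316]
ft_force: [-0.3, 1.2, 0.3]
width: 0.0386
wrist isolator_grip none
wrist selector_grip [ 0.4408 -0.2348  0.0747] 0.87
side isolator_grip [ 0.445  -0.0593  0.0716] 0.9
side selector_grip [ 0.4371 -0.2294  0.0756] 0.82
[[ 0.799 -0.601]
 [-0.601 -0.799]
 [-0.    -0.   ]] [ 0.43935723 -0.23327917  0.19828731] [-0.25582245 -0.80171534  0.00307981] 325.37716792528425
```

View pics/w6.png

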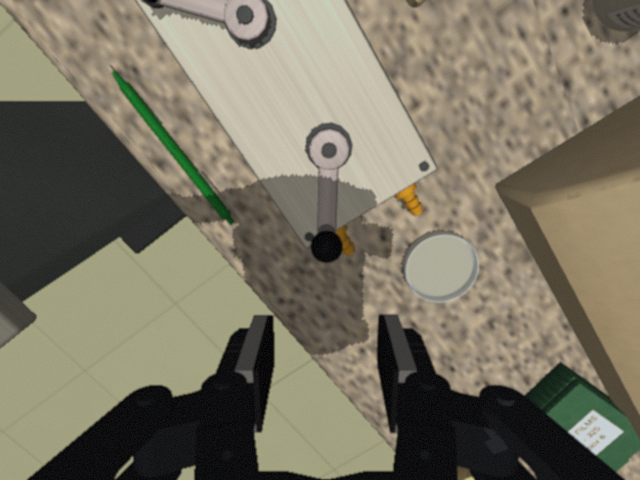

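The ball is centred between the fingers at about (327,246) and the lever is aligned with the tool. I'll descend, make contact and check in small steps that the selector is free.

```bash
python3 -m crank '[[0.1,30,0,0,0],[0.1,60,0,0,0],[0.1,80,0,0,0],[0.1,95,0,0,0],[0.1,110,0,0,0],[0.1,122,0,0,0],[0.1,130,0,0,0],[0.1,130,0,0,0],[0.1,130,0,0,0]]' && python3 chk.py 4 &&
python3 -m crank '[[0.1,0,2.8,-0.1,-2.87],[0.1,0,5.6,-0.3,-5.73],[0.1,0,5.6,-0.3,-5.73],[0.1,0,5.6,-0.3,-5.73]]' >/dev/null && python3 chk.py 4 &&
python3 -m crank '[[0.1,0,1.1,0,-1.15],[0.1,0,1.1,0,-1.15]]' >/dev/null && python3 chk.py 4 &&
python3 -m crank '[[0.1,0,1.1,0,-1.15],[0.1,0,1.1,0,-1.15]]' >/dev/null && python3 chk.py 4 &&
python3 -m crank '[[0.1,0,1.1,0,-1.15],[0.1,0,1.1,0,-1.15]]' >/dev/null && python3 chk.py 4 &&
python3 -m crank '[[0.1,0,1.1,0,-1.15],[0.1,0,1.1,0,-1.15]]' >/dev/null && python3 chk.py 4 &&
python3 -m crank '[[0.1,0,1.1,0,-1.15],[0.1,0,1.1,0,-1.15]]' >/dev/null && python3 chk.py 4 &&
python3 -m crank '[[0.1,0,1.1,0,-1.15],[0.1,0,1.1,0,-1.15]]' >/dev/null && python3 chk.py 4 &&
python3 -m crank '[[0.1,0,1.1,0,-1.15],[0.1,0,1.1,0,-1.15]]' >/dev/null && python3 chk.py 4 &&
python3 -m crank '[[0.1,0,1.1,0,-1.15],[0.1,0,1.1,0,-1.15]]' >/dev/null && python3 chk.py 4 &&
python3 -m crank '[[0.1,0,1.1,0,-1.15],[0.1,0,1.1,0,-1.15]]' >/dev/null && python3 chk.py 4 &&
python3 -m crank '[[0.1,0,1.1,0,-1.15],[0.1,0,1.1,0,-1.15]]' >/dev/null && python3 chk.py 4 &&
python3 -m crank '[[0.1,0,1.1,0,-1.15],[0.1,0,1.1,0,-1.15]]' >/dev/null && python3 chk.py 4 &&
python3 -m crank '[[0.1,0,1.1,0,-1.15],[0.1,0,1.1,0,-1.15]]' >/dev/null && python3 chk.py 4
python3 - <<'E'
from h import *
pts("wrist",["selector_grip"]);pts("side",["selector_grip","isolator_grip"]);print(arm.sense()["position"])
E
```

```text
t: 21.15
position: [0.4393, -0.2333, 0.0683]
tool_rot: [-0.633, -0.316, 0.633, -0.316]
ft_force: [1.0, 0.8, -0.6]
width: 0.0384
t 21.15 f tool [ 0.6  0.3 -1.3] tool ang 0.926
t 21.48 f tool [ 0.4  0.4 -0.2] tool ang 1.024
t 21.65 f tool [-0.3 -0.3  0.1] tool ang 1.046
t 21.82 f tool [-0.4  0.2  0.4] tool ang 1.067
t 21.98 f tool [-0.2  0.3  0.1] tool ang 1.087
t 22.15 f tool [-1.  -1.1  0.1] tool ang 1.107
t 22.32 f tool [-0.1 -2.2 -0.8] tool ang 1.128
t 22.48 f tool [ 0.5 -3.2 -0.4] tool ang 1.148
t 22.65 f tool [-0.6 -2.  -0.1] tool ang 1.168
t 22.82 f tool [-0.4 -1.6  0.4] tool ang 1.188
t 22.98 f tool [ 0.6 -2.   0.2] tool ang 1.208
t 23.15 f tool [ 0.3 -2.8  0.5] tool ang 1.228
t 23.32 f tool [ 0.7 -3.9  1.9] tool ang 1.248
t 23.48 f tool [ 0.2 -2.6  1.4] tool ang 1.268
wrist selector_grip [ 0.4492 -0.2413  0.0764] 0.78
side selector_grip [ 0.4432 -0.2377  0.0719] 0.51
side isolator_grip none
[ 0.45607997 -0.24205963  0.06831762]
```

The selector is free: about 2.3 N of sliding friction, and it is already past 0.1. I'll sweep most of the way, then feel for the stop.

```bash
python3 -m crank '[[0.1,0,2.8,-0.1,-2.86],[0.1,0,5.6,-0.3,-5.73],[0.1,0,8.4,-0.6,-8.59],[0.1,0,11.1,-1.1,-11.46],[0.1,0,13.9,-1.7,-14.32],[0.1,0,16.5,-2.5,-17.19],[0.1,0,19.2,-3.4,-20.05],[0.1,0,21.8,-4.4,-22.92],[0.1,0,24.4,-5.6,-25.78],[0.1,0,24.4,-5.6,-25.78],[0.1,0,24.4,-5.6,-25.78]]' >/dev/null && python3 chk.py 5.5 &&
python3 -m crank '[[0.1,0,1.1,0,-1.15],[0.1,0,1.1,0,-1.15],[0.1,0,1.1,0,-1.15]]' >/dev/null && python3 chk.py 5.5 &&
python3 -m crank '[[0.1,0,1.1,0,-1.15],[0.1,0,1.1,0,-1.15],[0.1,0,1.1,0,-1.15]]' >/dev/null && python3 chk.py 5.5 &&
python3 -m crank '[[0.1,0,1.1,0,-1.15],[0.1,0,1.1,0,-1.15],[0.1,0,1.1,0,-1.15]]' >/dev/null && python3 chk.py 5.5 &&
python3 -m crank '[[0.1,0,1.1,0,-1.15],[0.1,0,1.1,0,-1.15],[0.1,0,1.1,0,-1.15]]' >/dev/null && python3 chk.py 5.5 &&
python3 -m crank '[[0.1,0,1.1,0,-1.15],[0.1,0,1.1,0,-1.15],[0.1,0,1.1,0,-1.15]]' >/dev/null && python3 chk.py 5.5 &&
python3 -m crank '[[0.1,0,1.1,0,-1.15],[0.1,0,1.1,0,-1.15],[0.1,0,1.1,0,-1.15]]' >/dev/null && python3 chk.py 5.5 &&
python3 -m crank '[[0.1,0,1.1,0,-1.15],[0.1,0,1.1,0,-1.15],[0.1,0,1.1,0,-1.15]]' >/dev/null && python3 chk.py 5.5 &&
python3 -m crank '[[0.1,0,1.1,0,-1.15],[0.1,0,1.1,0,-1.15],[0.1,0,1.1,0,-1.15]]' >/dev/null && python3 chk.py 5.5 &&
python3 -m crank '[[0.1,0,1.1,0,-1.15],[0.1,0,1.1,0,-1.15],[0.1,0,1.1,0,-1.15]]' >/dev/null && python3 chk.py 5.5 &&
python3 -m crank '[[0.1,0,1.1,0,-1.15],[0.1,0,1.1,0,-1.15],[0.1,0,1.1,0,-1.15]]' >/dev/null && python3 chk.py 5.5 &&
python3 -m crank '[[0.1,0,1.1,0,-1.15],[0.1,0,1.1,0,-1.15],[0.1,0,1.1,0,-1.15]]' >/dev/null && python3 chk.py 5.5 &&
python3 -m crank '[[0.1,0,1.1,0,-1.15],[0.1,0,1.1,0,-1.15],[0.1,0,1.1,0,-1.15]]' >/dev/null && python3 chk.py 5.5
python3 - <<'E'
from h import *
pts("wrist",["selector_grip"]);pts("side",["selector_grip","isolator_grip"]);print(arm.sense()["position"])
E
```

```text
t 24.65 f tool [-0.1 -0.2 -0.1] tool ang 1.715
t 24.9 f tool [-0.3 -1.7  0.1] tool ang 1.736
t 25.15 f tool [-0.6 -1.8 -0.2] tool ang 1.756
t 25.4 f tool [-0.7 -1.  -1.1] tool ang 1.777
t 25.65 f tool [-0.  -0.8 -1.4] tool ang 1.797
t 25.9 f tool [-0.7 -1.6 -0.5] tool ang 1.817
t 26.15 f tool [-0.2 -2.2 -0.4] tool ang 1.837
t 26.4 f tool [-1.2 -2.3 -0.4] tool ang 1.857
t 26.65 f tool [-0.4 -1.6 -1.1] tool ang 1.877
t 26.9 f tool [-1.  -0.8 -1.4] tool ang 1.897
t 27.15 f tool [-0.8 -2.4 -2. ] tool ang 1.917
t 27.4 f tool [-1.1 -4.1 -2. ] tool ang 1.938
t 27.65 f tool [-2.2 -7.5 -1.9] tool ang 1.958
wrist selector_grip [ 0.4856 -0.2464  0.0726] 0.75
side selector_grip [ 0.4828 -0.2416  0.0719] 0.53
side isolator_grip [ 0.448  -0.0591  0.0751] 0.48
[ 0.4930599  -0.24050388  0.06818519]
```

The selector's stop is felt at the expected angle, with 7.5 N including about 2 N of friction. I'll release, lift clear and check.

```bash
python3 -m crank '[[0.1,0,-4,0,0],[0.1,0,-9,0,0],[0.1,0,-9,0,0],[0.1,-40,-9,0,0],[0.1,-80,-9,0,0],[0.1,-120,-9,0,0],[0.1,-160,-9,0,0],[0.1,-200,-9,0,0],[0.1,-240,-9,-40,0],[0.1,-250,-9,-80,0],[0.1,-250,-9,-80,0],[0.1,-250,-9,-80,0]]'
python3 - <<'E'
from h import *
c,o=pts("wrist",["isolator_grip","selector_grip"]);T=Tw(c,arm.sense())
pts("side",["isolator_grip","selector_grip","dish","lab_timer","green_pen"])
cv2.imwrite("pics/w7.png",c["img"][:,:,::-1])
E
```

```text
t: 28.9
position: [0.4547, -0.1679, 0.3203]
tool_rot: [0.394, 0.586, -0.394, 0.588]
ft_force: [0.1, -0.3, 0.7]
width: 0.0386
wrist isolator_grip [ 0.4445 -0.0548  0.0787] 0.79
wrist selector_grip [ 0.4841 -0.2456  0.0774] 0.87
side isolator_grip [ 0.4471 -0.0591  0.0747] 0.59
side selector_grip [ 0.4815 -0.2428  0.0717] 0.56
side dish [ 0.4851 -0.3272 -0.0014] 0.8
side lab_timer [ 0.4532  0.0534 -0.0023] 0.49
side green_pen [ 0.3752 -0.1235 -0.0035] 0.65
```

View pics/w7.png

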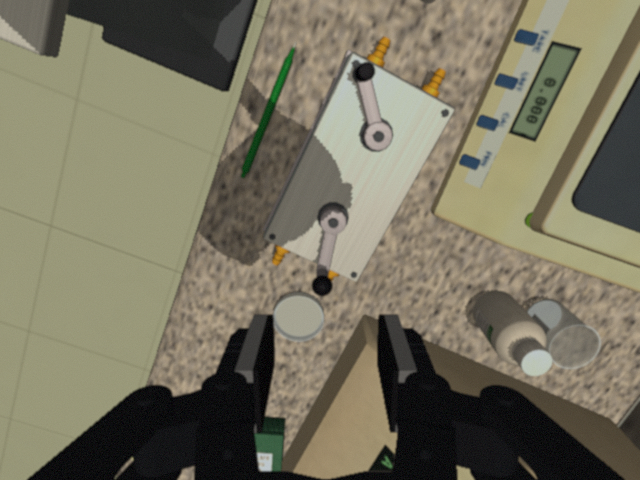

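The levers point to (365,72) and (322,286), and the dish, timer and pen haven't moved. The robot is clear of everything, so I'm handing in.

```bash
python3 -c "
from workcell import arm
print(arm.close_job())"
```

```text
the job is handed in; nothing more can be done
None
```

Both levers are at their stops, moved in the order asked. I handed the job in at about 29 s with the robot clear of everything.

- **Isolator:** I swung it anticlockwise with the pads loosely round the post, in checked steps. The push force went from about 1 N to 4.6, 5.6 and 6.6 N at its rubber stop. That is roughly 9 N on the buffer.
- **Selector:** It passed the locked angle (about 0.1) with only 2–4 N of friction, so it was free. It met its stop at about the expected angle, at 7.5 N on the grip including about 2 N of friction.
- **Last checks:** The cameras show the isolator still where I left it. The dish, timer and pen are within 1–2 mm of where the same camera first found the timer and pen, and about 5 mm for the dish, which is within the detector's error.
- **Small disagreement:** The camera puts the selector at about 0.81 rad and the felt sweep at about 0.87. I went by the sweep and the rising force, because camera error explains the difference.

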